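# Jack up the cup warmer and hold it

### The arm

A 7-joint arm with a two-finger parallel gripper is mounted at the origin on the work surface; the furniture and walls round the work are solid. World frame = base frame: x ahead of the robot, y to its left, z up, the work surface at z = 0. Lengths are in mm, angles in rad, forces in N, time in s.
With the tool pointing down it reaches from about 400 to 875 mm from the base axis. Payload 19.3 kg.
Tool frame: the origin (TCP) lies at the very end of the fingers, on their centre line; the grasp point (between the pads) lies 19 mm behind it (grip_point_offset is the z of the grasp point in the tool frame, in mm); z points along the fingers, y is the line along which they close (so a half turn about z gives the same grasp; the last joint's range is limited). The gripper opens to 85 mm and grips with 20 to 120 N. Pads are 22 mm wide; open, the fingers measure 114 mm over their backs; the gripper's body (76 mm by 85 mm) begins 54 mm behind the grasp point. The pads swing forward as they close: fully open they stand 13 mm farther back than shut.
Start: joints at [-1.338, 0.521, -0.036, 1.599, 0.021, 1.021, -0.113], TCP at [186.39, 596.551, 231.291] pointing down, gripper open.
Joint ranges: [-2.91, 2.91], [-0.3, 2.13], [-1.5, 1.42], [0.17, 2.43], [-1.26, 4.41], [0.16, 1.93], [-2.52, 2.52]. Speed limits (rad/s): [1.89, 1.89, 2.39, 2.39, 3.01, 3.01, 3.01].

### API

Orientations are given as a 3x3 rotation matrix whose columns are the frame's x, y, z axes.
In Python, from workcell import movep, movel, goto_joints, open_gripper, clamp, wait, inverse_kinematics, read_state, camera, PlanningError, finish_job, grip_point_offset gives the robot as it stands. Calls block until the motion is done:
- movep(position, orientation): joint-space move of the TCP to a pose.
- movel(position, frame=None, max_speed=150, guard=None): straight line of the TCP; frame=None keeps the orientation; max_speed is the mean speed in mm/s. With guard (N) it stops when the force on the tool has changed by that much, and returns True; else False.
- goto_joints(angles): joint-space move.
- open_gripper() and clamp(): open the fingers fully, or close them until they stop; the grip force is fixed at half the most.
- wait(seconds).
- inverse_kinematics(position, orientation): joint angles nearest the present ones, or None.
- read_state(): the state.
- camera(name): name is "side" or "top"; returns a dict with "image" (480x640x3 uint8, blue, green, red), "range_z" (480x640 float32, mm along the optical axis (not along the pixel's ray), 0 where there is no reading), "fx", "fy", "cx", "cy" (pixels), "cam_to_world" (4x4, takes a point from camera to world coordinates). Camera axes: x right, y up, looking along -z (the intrinsics and any distortion apply to the point x, -y, -z); pixel columns grow to the right and rows downward; lengths in mm; the calibration is good to about 2 mm. A picture is of the moment at which its call begins.
A pose or a line that the arm cannot do raises PlanningError and nothing moves.
- finish_job(): hands the job in; it is judged then, once.
The state is a dict: "time": time; "qpos": joint angles; "qvel": joint speeds; "joint_efforts": joint torques, N m; "eef_pos": TCP position; "tool_rot": TCP orientation; "ft_force": force on the tool from outside, world axes, zero at the start; "torque": the same for the moment, N m; "finger_gap": finger opening in mm; "gripper_force": force on a finger pad.
Only numpy, scipy, OpenCV 4.12 (cv2) and the standard library are available. Lean on these libraries where they do the work, as an engineer would, in place of code of your own. Each camera call takes 0.05 s, during which the arm holds its last target. There are 200 camera calls.

### The job

The front of the steel cup warmer has to be raised so that a colleague can change its front feet. Set the red lever jack flat on the counter with its saddle centred under the orange-marked lift tab and let go of it, give the lever a trial stroke (all the way down so that the warmer lifts, then let the lever come all the way back up so that the warmer stands again), then press the lever fully down once more and finish while still holding it down. Do not touch the warmer yourself, keep the cup and the saucer standing on the warmer, and leave the other things on the counter where they are.

Things in the scene. Friction and masses are not known exactly. Their poses are not given: they have to be found in the camera images.
- jack: Loose red lever jack, about 0.9 kg. Origin centre under its base; x towards the saddle end, z up. Base x -110..+100 mm, 70 mm wide, 8 mm thick. Saddle: dark steel disc, radius 18 mm, at x = +75 mm. Lever pin along y at x = +20, z = 60 mm; from it the lever runs back over the -x half of the base to a black press pad centred 135 mm from the pin. Pressed there, the jack does not tip.
- jack_grip (a point): Grip point, inside the jack's upright red tower, at x = +20, y = 0, z = 60 mm of the jack. The tower is 42 mm long (x), 30 mm wide (y) and reaches from the base to z = 84 mm; take it from above across y, both sides are free for fingers. Axes as the jack's.
- jack_lever (a joint): Lever angle, rad. 0: up (a spring returns it here), handle 0.45 rad above level; it grows as the handle is pressed down; 0.5: lower stop, handle 0.05 rad below level. The saddle rises 54 mm per rad, 27 mm in all. Needs about 2 N on the pad unloaded, 6 to 7 N while lifting.
- saddle_top (a point): Centre of the saddle's top face, 44 mm above the counter with the lever up.
- lever_pad (a point): Centre of the top of the lever's black rubber press pad (40 mm along the lever, 34 mm wide, 12 mm thick): 124 mm above the counter with the lever up, 59 mm fully down. At lever value q, with a = 0.45 - q, it lies in the jack's frame at x = 20 - 135 cos a + 6 sin a, y = 0, z = 60 + 135 sin a + 6 cos a (mm).
- warmer: Steel cup warmer, held to the counter by its rear foot. Origin at counter height under the middle of the housing; x from front to rear, z up. Housing x -85..+85 mm, 220 mm wide, z 18..144 mm, top rail to 163 mm. Lift tab: out of the middle of the front, x -150..-85 mm, 46 mm wide, z 60..66 mm, with an orange disc of radius 16 mm on top. The space under the tab is open from the front.
- warmer_body (a joint): Angle by which the warmer's front is raised about a hinge along y at its rear feet (x = +75, z = 14 mm), rad. 0: standing on all feet. The fully pumped jack lifts it about 0.08; it falls back by its own weight. About 11 N at the lift pad hold it up.
- lift_pad (a point): Centre of the underside of the rubber lift pad (radius 14 mm) that hangs under the tab, right below the orange mark: x = -125, y = 0, z = 54 mm of the standing warmer. The saddle belongs centred below it, jack x along warmer x, brought in from the front: 10 mm of air is left over the lowered saddle.
- plate_1: White saucer, 114 mm across, 14 mm high, loose on top of the warmer. Origin centre of its underside.
- mug_1: White espresso cup with a green band and a handle, 64 mm across, 87 mm with its handle, 50 mm high, standing loose on top of the warmer. Origin about the centre of its underside.
- leveller: Bystander: black coffee leveller, 64 mm across, 36 mm high, origin centre of underside.
- basket_0: Bystander: steel filter basket lying upside down, 68 mm across, 24 mm high, origin centre of underside.
- dosing_cup: Bystander: small steel cup, 60 mm across, 52 mm high, origin centre of underside.
Not all that is in view belongs to the job. What is shaped like the mug_1 but purple is not meant.

How it is judged:
By the outcome, as a careful person would: the job done as asked, in the order asked, and still so for the second after the job is handed in, while the arm keeps its last pose, push and grip.
It also fails if it takes over 62 s, if anything falls off the work surface, if the arm or the gripper's body presses on something with over 40 N, if the wrist force passes 120 N, or if a joint passes its speed limit or range.

## Working session

There is one attempt and no reset: what is moved stays moved. The work goes in short steps, each a Python script; the robot and the scene stay as the last script left them, time stands still between calls to the robot, and variables do not carry over. Pictures are saved under pics/ and viewed, at most 10 in all, crops included, and the job is handed in when it is done.

```bash
mkdir -p pics; ls; python3 - <<'E'
from workcell import *
import cv2, numpy as np, pickle
d={}
for n in ("side","top"):
    c=camera(n); d[n]=c; cv2.imwrite(f"pics/{n}0.png",c["image"])
    print(n,c["fx"],c["fy"],c["cx"],c["cy"],[k for k in c]); print(np.round(c["cam_to_world"],3)); print((c["range_z"]>0).mean())
pickle.dump(d,open("v0.pkl","wb"))
print(read_state(),grip_point_offset)
E
```

```text
pics
side 466.99205067075553 466.99205067075553 316.0933020804158 240.6284527684912 ['image', 'range_z', 'fx', 'fy', 'cx', 'cy', 'cam_to_world']
[[ 9.990000e-01  4.100000e-02 -3.300000e-02  4.181970e+02]
 [-5.200000e-02  6.960000e-01 -7.160000e-01 -1.063439e+03]
 [-6.000000e-03  7.170000e-01  6.970000e-01  9.151790e+02]
 [ 0.000000e+00  0.000000e+00  0.000000e+00  1.000000e+00]]
0.9961067708333333
top 441.39421143436385 441.39421143436385 313.0869367500729 235.26612835545825 ['image', 'range_z', 'fx', 'fy', 'cx', 'cy', 'cam_to_world']
[[-1.900000e-02  9.920000e-01 -1.210000e-01  3.121280e+02]
 [-1.000000e+00 -1.900000e-02  4.000000e-03 -2.102680e+02]
 [ 2.000000e-03  1.210000e-01  9.930000e-01  1.221811e+03]
 [ 0.000000e+00  0.000000e+00  0.000000e+00  1.000000e+00]]
0.995966796875
{'time': 0.1, 'qpos': array([-1.33818914,  0.52195608, -0.03631527,  1.5999386 ,  0.02116129,
        1.02114269, -0.11278587]), 'qvel': array([-3.17083943e-04,  4.66289124e-04,  3.17993805e-04, -1.47340391e-03,
       -1.26245592e-04, -1.13402831e-05,  5.97598567e-04]), 'joint_efforts': array([ 4.47892933e-03, -9.28473687e+01,  1.98448531e+00, -3.70524645e+01,
        1.82067405e-02,  5.36291016e-03,  1.53790290e-05]), 'eef_pos': array([186.31238891, 596.25669931, 230.7868253 ]), 'tool_rot': array([[-9.54494846e-01,  2.98227290e-01, -2.69489701e-04],
       [ 2.98227408e-01,  9.54494295e-01, -1.02665695e-03],
       [-4.89507390e-05, -1.06030799e-03, -9.99999437e-01]]), 'ft_force': array([ 0.19108199, -0.05254977,  0.49439752]), 'torque': array([-0.01582853,  0.03628219, -0.02709791]), 'gripper_force': 0.0, 'finger_gap': 85.34585504289558} -18.700000000000003
```

View pics/side0.png

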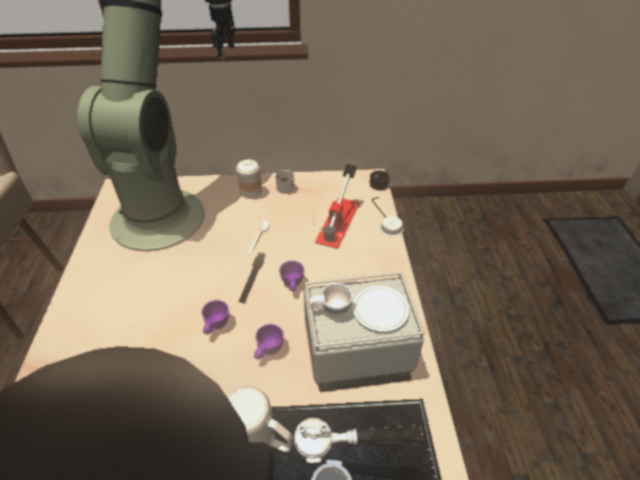

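View pics/top0.png

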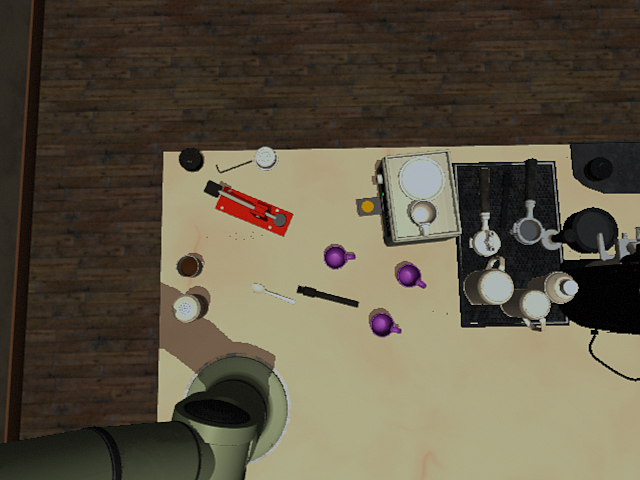

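```bash
cat > h.py <<'E'
import numpy as np, cv2
def cloud(c):
    v,u=np.mgrid[:480,:640]; r=c["range_z"]
    P=np.stack([(u-c["cx"])/c["fx"]*r,-(v-c["cy"])/c["fy"]*r,-r,np.ones_like(r)],-1)
    return (P@c["cam_to_world"].T)[...,:3]
def ray(c,u,v,z):
    T=c["cam_to_world"]; d=T[:3,:3]@np.array([(u-c["cx"])/c["fx"],-(v-c["cy"])/c["fy"],-1])
    return T[:3,3]+d*(z-T[2,3])/d[2]
def hsv(c): return cv2.cvtColor(c["image"],cv2.COLOR_BGR2HSV)
def red(c): h=hsv(c); return ((h[...,0]<6)|(h[...,0]>174))&(h[...,1]>170)&(h[...,2]>60)
def orange(c): h=hsv(c); return (h[...,0]>12)&(h[...,0]<24)&(h[...,1]>190)&(h[...,2]>120)
def rect(pts):
    (cx,cy),(w,h),a=r=cv2.minAreaRect(pts[:,:2].astype(np.float32)); b=cv2.boxPoints(r)
    e=[b[1]-b[0],b[2]-b[1]]; L=max(e,key=np.linalg.norm); S=min(e,key=np.linalg.norm)
    return np.array([cx,cy]),np.linalg.norm(L),np.linalg.norm(S),L/np.linalg.norm(L)
E
python3 - <<'E'
import pickle; from h import *
d=pickle.load(open("v0.pkl","rb"))
for n in d:
    c=d[n]; P=cloud(c); m=red(c); q=P[m]; print(n,m.sum(),np.percentile(q[:,2],[1,10,50,90,99]).round(1))
    b=q[(q[:,2]<25)&(q[:,2]>-10)]; print(" base n",len(b),[np.round(x,3) for x in rect(b)],np.median(b[:,2]))
    t=q[q[:,2]>60]; print(" tower",len(t),t.mean(0).round(1) if len(t) else 0, [np.round(x,3) for x in rect(t)] if len(t)>3 else 0)
    m=orange(c)&(P[...,2]<110)&(P[...,2]>30); v,u=np.nonzero(m); print(" orange",m.sum(), u.mean(),v.mean(),P[m].mean(0).round(1),P[m].std(0).round(1), P[m][:,2].min())
    # table height nearby
    g=(P[...,2]<10)&(P[...,2]>-10)&(abs(P[...,0]-550)<250)&(abs(P[...,1])<300); print(" table z",np.median(P[g][:,2]))
    # dark pad + saddle
    near=(np.hypot(P[...,0]-P[red(c)].mean(0)[0],P[...,1]-P[red(c)].mean(0)[1])<200)&~red(c)
    k=near&(P[...,2]>100)&(P[...,2]<140)&(hsv(c)[...,2]<80); print(" pad",k.sum(),P[k].mean(0).round(1) if k.any() else 0)
    k=near&(P[...,2]>38)&(P[...,2]<50)&(hsv(c)[...,1]<90); print(" saddle",k.sum(),np.median(P[k],0).round(1) if k.any() else 0)
    for lo,hi in((155,172),):
        k=(P[...,2]>lo)&(P[...,2]<hi)&(P[...,1]<-100)&(P[...,1]>-500)&(P[...,0]>350); 
        nl,lab,st,ce=cv2.connectedComponentsWithStats(k.astype(np.uint8)); i=1+st[1:,4].argmax()
        print(" rail",st[i],[np.round(x,3) for x in rect(P[lab==i])],np.median(P[lab==i][:,2]))
    k=(P[...,2]>56)&(P[...,2]<74)&(P[...,1]<-60)&(P[...,1]>-400)&(P[...,0]>350); 
    nl,lab,st,ce=cv2.connectedComponentsWithStats(k.astype(np.uint8)); i=1+st[1:,4].argmax(); print(" tab",st[i],[np.round(x,3) for x in rect(P[lab==i])],np.median(P[lab==i][:,2]))
E
```

```text
side 194 [ 4.3  6.   8.8 83.7 87.1]
 base n 142 [array([543.074, -29.993]), np.float32(144.049), np.float32(54.018), array([0.488, 0.873], dtype=float32)] 7.890072515181373
 tower 52 [519.7 -95.   99. ] [array([ 464.813, -559.841]), np.float32(1011.054), np.float32(30.05), array([0.122, 0.993], dtype=float32)]<stdin>:7: RuntimeWarning: Mean of empty slice.
  ret = ret.dtype.type(ret / rcount)
  ret = um.true_divide(
  ret = _var(a, axis=axis, dtype=dtype, out=out, ddof=ddof,
  arrmean = um.true_divide(arrmean, div, out=arrmean,
  ret = um.true_divide(
Traceback (most recent call last):
ValueError: zero-size array to reduction operation minimum which has no identity
```

```bash
sed -i 's/>170)&(h\[...,2\]>60)/>140)\&(h[...,2]>60)/' h.py; cat > m.py <<'E'
from h import *
def show(s,P,m,r=True):
    q=P[m]; print("",s,len(q),"mean",q.mean(0).round(1) if len(q) else 0,"zmed",np.median(q[:,2]).round(1) if len(q) else 0,*([np.round(x,3).tolist() for x in rect(q)] if r and len(q)>3 else []))
def big(k):
    nl,lab,st,ce=cv2.connectedComponentsWithStats(k.astype(np.uint8)); return lab==(1+st[1:,4].argmax()) if nl>1 else k
def measure(c):
    P=cloud(c); h=hsv(c); x,y,z=P[...,0],P[...,1],P[...,2]; R=red(c)&(x>350)&(x<720)&(z<130)&(y>-250)&(y<350)
    show("base",P,R&(z<14)); show("tower",P,R&(z>74)&(z<95))
    near=(np.hypot(x-P[R][:,0].mean(),y-P[R][:,1].mean())<190)
    show("pad",P,big(near&(z>105)&(z<135)&(h[...,2]<90))); show("saddle",P,big(near&(z>37)&(z<50)&~R))
    W=(y<-60)&(y>-480)&(x>350)&(x<720)
    show("orange",P,big(orange(c)&W&(z<110)&(z>30))); show("tab",P,big(W&(z>56)&(z<75)&(y>-240)))
    show("rail",P,big(W&(z>155)&(z<172))); show("table",P,(abs(z)<8)&(abs(x-550)<150)&(abs(y)<200),False)
E
python3 - <<'E'
import pickle; from m import *
d=pickle.load(open("v0.pkl","rb"))
for n in d: print(n); measure(d[n])
a=np.hstack([cv2.resize(d["side"]["image"][150:260,280:420],None,fx=2.8,fy=2.8,interpolation=2),cv2.resize(d["top"]["image"][140:250,180:320],None,fx=2.8,fy=2.8,interpolation=2)])
b=cv2.resize(d["top"]["image"][140:280,310:470],None,fx=2.4,fy=2.0,interpolation=2)
cv2.imwrite("pics/crop0.png",np.vstack([a[:,:784],np.pad(b,((0,0),(0,784-b.shape[1]),(0,0)))]))
E
```

```text
side
 base 529 mean [535.  -63.5   7.7] zmed 7.8 [529.165, -53.282] 204.06300354003906 66.18599700927734 [0.4059999883174896, 0.9139999747276306]
 tower 98 mean [521.2 -77.3  82.4] zmed 83.0 [520.77, -74.407] 44.72999954223633 28.165000915527344 [0.4569999873638153, 0.8889999985694885]
 pad 88 mean [567.9  36.8 124.4] zmed 124.6 [565.815, 34.314] 36.45399856567383 27.511999130249023 [0.39500001072883606, 0.9190000295639038]
 saddle 130 mean [ 499.4 -121.1   43.6] zmed 43.9 [498.42, -111.471] 62.125999450683594 33.034000396728516 [0.07000000029802322, 0.9980000257492065]
 orange 0 mean 0 zmed 0
 tab 76 mean [518.7 -85.7  64.5] zmed 62.9 [520.463, -76.921] 40.95800018310547 29.430999755859375 [0.4880000054836273, 0.8730000257492065]
 rail 407 mean [ 539.5 -419.3  161.6] zmed 161.6 [533.444, -438.896] 215.73300170898438 83.8550033569336 [1.0, 0.01600000075995922]
 table 7353 mean [ 5.438e+02 -2.700e+01  1.000e-01] zmed -0.1
top
 base 1183 mean [531.8 -44.4   7.9] zmed 7.9 [532.803, -50.391] 208.5290069580078 68.86100006103516 [0.3959999978542328, 0.9179999828338623]
 tower 158 mean [521
[... 205 characters left out ...]
3.53499984741211 [0.4300000071525574, 0.902999997138977]
 saddle 137 mean [ 501.  -122.8   44.4] zmed 44.4 [500.752, -118.54] 43.27000045776367 30.62299919128418 [0.041999999433755875, 0.9990000128746033]
 orange 103 mean [ 528.2 -359.5   67.1] zmed 67.0 [528.887, -359.626] 28.80900001525879 27.059999465942383 [0.9990000128746033, -0.04500000178813934]
 tab 15 mean [505.9 -76.2  64. ] zmed 64.2 [506.184, -76.325] 26.77899932861328 4.9730000495910645 [0.1979999989271164, 0.9800000190734863]
 rail 350 mean [ 535.9 -422.1  162.6] zmed 162.5 [534.853, -445.779] 212.07000732421875 84.01799774169922 [0.996999979019165, 0.07699999958276749]
 table 12818 mean [5.428e+02 1.400e+00 3.000e-01] zmed 0.1
```

View pics/crop0.png

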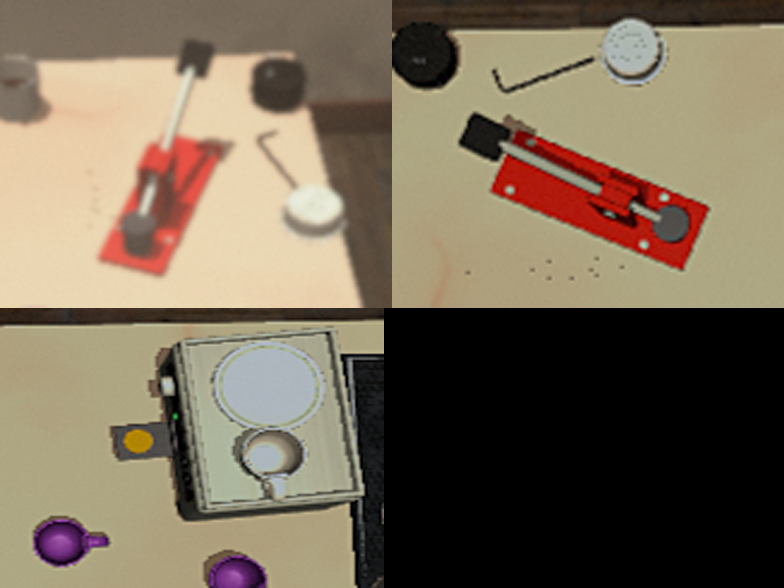

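```bash
python3 - <<'E'
import pickle; from m import *
d=pickle.load(open("v0.pkl","rb"))
for n in d:
    c=d[n];P=cloud(c);x,y,z=np.moveaxis(P,-1,0)
    k=(z>157)&(z<168)&(y<-350)&(y>-620)&(x>390)&(x<690); k=cv2.morphologyEx(k.astype(np.uint8),cv2.MORPH_CLOSE,np.ones((3,3)))>0
    k&=(z>157)&(z<168); show(n,P,big(k)); 
    q=P[big(k)]; 
    for t in (0,.03,.05,.07,.09,.11):
        X=q[:,0]*np.sin(t)-q[:,1]*np.cos(t); Y=q[:,0]*np.cos(t)+q[:,1]*np.sin(t)
        print(t,np.ptp(X).round(1),np.ptp(Y).round(1), [np.histogram(X,bins=np.arange(X.min(),X.max()+5,5))[0].max()])
c=d["top"];P=cloud(c);m=big(orange(c)&(P[...,1]<-300));v,u=np.nonzero(m)
print("orange ray",ray(c,u.mean(),v.mean(),66))
# tab: 55..72 high around orange
x,y,z=np.moveaxis(P,-1,0); show("tab",P,(z>55)&(z<72)&(abs(y+350)<42)&(abs(x-528)<50))
E
```

```text
side 965 mean [ 536.9 -493.3  161.7] zmed 161.7 [536.379, -484.453] 212.5260009765625 162.802001953125 [0.9959999918937683, 0.08900000154972076]
0 178.6 222.3 [np.int64(105)]
0.03 173.3 218.5 [np.int64(156)]
0.05 169.8 216.0 [np.int64(224)]
0.07 166.2 213.8 [np.int64(267)]
0.09 162.8 212.6 [np.int64(180)]
0.11 166.0 214.7 [np.int64(219)]
 top 711 mean [ 537.2 -485.5  162.7] zmed 162.7 [538.05, -485.109] 211.8679962158203 162.93600463867188 [0.996999979019165, 0.0820000022649765]
0 177.8 222.8 [np.int64(65)]
0.03 172.3 218.8 [np.int64(99)]
0.05 168.5 216.0 [np.int64(129)]
0.07 164.6 213.1 [np.int64(143)]
0.09 163.7 212.0 [np.int64(148)]
0.11 167.0 214.2 [np.int64(141)]
orange ray [ 528.39066997 -359.66329483   66.        ]
 tab 359 mean [ 527.3 -363.9   66.3] zmed 66.3 [527.725, -364.511] 57.3650016784668 46.577999114990234 [0.0820000022649765, -0.996999979019165]
```

```bash
cat >> h.py <<'E'
def Rt(d):  # tool down, tool x = -jack x direction d
    x=-np.array([d[0],d[1],0])/np.linalg.norm(d); z=np.array([0,0,-1.]); return np.column_stack([x,np.cross(z,x),z])
D0=np.array([-.399,-.917]); D1=np.array([.08,-.9968])
G0=np.array([522.2,-74.0]); PADC=np.array([528.4,-359.6])
E
python3 - <<'E'
from workcell import *; from h import *
R=Rt(D0)
movep([*G0,230],R); movel([*G0,42],max_speed=200); clamp()
s=read_state(); print(s["time"],s["finger_gap"],s["gripper_force"],s["eef_pos"],s["ft_force"],s["qpos"].round(2))
movel([*G0,112],max_speed=150)
s=read_state(); print(s["time"],s["finger_gap"],s["ft_force"])
c=camera("top"); cv2.imwrite("pics/lift.png",c["image"][120:300,160:480])
G1=PADC-55*D1
for k,z in((80,112),(80,46),(0,46)):
    q=inverse_kinematics([*(G1-k*D1),z],Rt(D1)); print(k,z,None if q is None else q.round(2))
E
```

```text
4.3917 29.518567551779313 63.380223512649536 [522.2327898  -73.86601607  42.25918967] [-2.19055907  1.44161711  6.91457885] [-0.3   0.72  0.46  2.   -0.6   0.55  0.17]
5.0083 29.145673778157413 [-0.69707586  0.57205644 -8.43481425]
80 112 [ 0.01  0.63  0.41  1.88 -0.37  0.71  0.72]
80 46 [ 0.06  0.73  0.35  1.9  -0.43  0.59  0.77]
0 46 [ 0.19  0.77  0.36  1.79 -0.41  0.65  0.87]
```

View pics/lift.png

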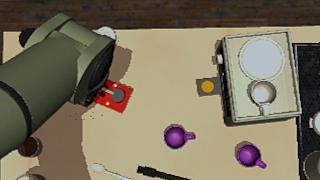

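```bash
python3 - <<'E'
from workcell import *; from m import *; import pickle
G1=PADC-55*D1; R=Rt(D1)
movep([*(G1-80*D1),112],R); movel([*(G1-80*D1),46],max_speed=100)
s=read_state(); print(s["time"],s["eef_pos"],s["ft_force"],s["finger_gap"])
d={n:camera(n) for n in("top","side")}; pickle.dump(d,open("v1.pkl","wb"))
for n,c in d.items():
    print(n); P=cloud(c); x,y,z=np.moveaxis(P,-1,0); h=hsv(c)
    k=big((z>42)&(z<54)&(h[...,1]<90)&(abs(x-523)<35)&(abs(y+280)<35)); show("saddle",P,k)
    show("base",P,red(c)&(z>3)&(z<20)&(y<-100)&(abs(x-520)<80))
    show("orange",P,big(orange(c)&(z<110)&(z>30)&(y<-300)))
a=cv2.resize(d["top"]["image"][150:290,260:460],None,fx=2.5,fy=2.5); b=cv2.resize(d["side"]["image"][140:380,230:440],(300,350)); cv2.imwrite("pics/pre.png",np.hstack([a,b]))
E
```

```text
6.5333 [ 517.87906565 -225.12397492   46.40719035] [-0.9473322   0.24515522 -8.03842515] 29.11346114831209
top
 saddle 43 mean [ 515.5 -285.    48.5] zmed 48.5 [515.201, -285.952] 32.82699966430664 12.465999603271484 [0.6499999761581421, -0.7599999904632568]
 base 182 mean [ 502.  -277.4   12.6] zmed 12.4 [494.207, -264.378] 109.8949966430664 41.715999603271484 [0.515999972820282, -0.8569999933242798]
 orange 102 mean [ 528.3 -359.6   67.2] zmed 66.9 [528.475, -359.667] 28.280000686645508 27.34000015258789 [1.0, -0.020999999716877937]
side
 saddle 139 mean [ 520.3 -279.    47.8] zmed 47.8 [518.758, -276.48] 42.83300018310547 34.9119987487793 [0.5600000023841858, -0.8289999961853027]
 base 232 mean [ 496.8 -212.9   12.2] zmed 12.2 [511.111, -186.74] 175.1529998779297 63.055999755859375 [0.09000000357627869, -0.9959999918937683]
 orange 0 mean 0 zmed 0
```

View pics/pre.png

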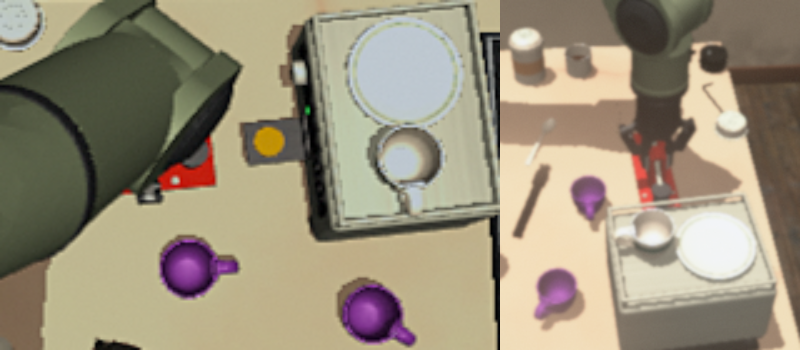

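```bash
python3 - <<'E'
import pickle; from m import *
d=pickle.load(open("v1.pkl","rb"))
for n,c in d.items():
    P=cloud(c).reshape(-1,3); D=np.array([.08,-.9968]); f=(P[:,:2]-[517.9,-225.1])@D; l=(P[:,:2]-[517.9,-225.1])@np.array([.9968,.08])
    for lo in range(60,400,30):
        k=(P[:,2]>lo)&(P[:,2]<lo+30)&(f<150)&(f>-100)&(abs(l)<150)
        if k.any(): print(n,lo,k.sum(),"front max",np.percentile(f[k],99).round(0),"lat",l[k].min().round(0),l[k].max().round(0))
E
```

```text
top 60 254 front max 150.0 lat -24.0 22.0
top 90 4 front max 15.0 lat -41.0 -37.0
top 120 59 front max 15.0 lat -65.0 -46.0
top 150 6 front max 5.0 lat -58.0 -48.0
top 330 5 front max 54.0 lat -71.0 -36.0
top 360 77 front max 73.0 lat -81.0 61.0
top 390 698 front max 69.0 lat -91.0 75.0
side 60 289 front max 111.0 lat -30.0 32.0
side 90 281 front max 18.0 lat -58.0 55.0
side 120 415 front max 20.0 lat -67.0 63.0
side 150 207 front max 37.0 lat -62.0 57.0
side 180 281 front max 39.0 lat -38.0 35.0
side 210 219 front max 47.0 lat -48.0 44.0
side 240 469 front max 49.0 lat -49.0 44.0
side 270 455 front max 47.0 lat -47.0 57.0
side 300 456 front max 53.0 lat -60.0 46.0
side 330 413 front max 72.0 lat -75.0 72.0
side 360 909 front max 75.0 lat -88.0 75.0
side 390 1398 front max 71.0 lat -95.0 71.0
```

```bash
python3 - <<'E'
from workcell import *; from m import *; import pickle
G1=PADC-55*D1
print(movel([*G1,46],max_speed=60,guard=10)); s=read_state(); print(s["time"],s["eef_pos"],s["ft_force"])
print(movel([*G1,40.5],max_speed=20,guard=5)); s=read_state(); print(s["time"],s["eef_pos"],s["ft_force"])
open_gripper(); p=read_state()["eef_pos"]
movel([p[0],p[1],200],max_speed=150)
movel([*(G1-180*D1),200],max_speed=200); clamp()
s=read_state(); print(s["time"],s["eef_pos"],s["ft_force"])
d={n:camera(n) for n in("top","side")}; pickle.dump(d,open("v2.pkl","wb"))
for n,c in d.items(): print(n); measure(c)
a=cv2.resize(d["top"]["image"][150:290,260:460],None,fx=2.5,fy=2.5); b=cv2.resize(d["side"]["image"][140:380,230:440],(300,350)); cv2.imwrite("pics/placed.png",np.hstack([a,b]))
E
```

```text
False
8.1167 [ 524.09390376 -304.31370968   45.99481439] [-0.16325101 -0.51541318 -7.52041732]
True
8.3917 [ 524.04451255 -304.61095388   42.12495679] [-2.06256368  2.35174622  9.2675406 ]
12.0 [ 509.60874414 -125.33645046  200.01902253] [-0.44212209  0.13246786 -0.25918994]
top
 base 431 mean [ 510.6 -217.4    7.9] zmed 8.0 [517.975, -213.778] 76.20899963378906 69.54199981689453 [0.06800000369548798, -0.9980000257492065]
 tower 0 mean 0 zmed 0
 pad 178 mean [ 515.1 -183.5  125. ] zmed 124.8 [515.162, -183.895] 37.323001861572266 32.683998107910156 [0.13099999725818634, -0.9909999966621399]
 saddle 115 mean [ 402.2 -290.6   45.5] zmed 46.4 [398.842, -284.772] 82.7239990234375 49.209999084472656 [0.23800000548362732, 0.9710000157356262]
 orange 101 mean [ 528.2 -359.5   67.3] zmed 67.2 [528.693, -359.456] 27.64900016784668 27.233999252319336 [1.0, -0.00800000037997961]
 tab 0 mean 0 zmed 0
 rail 350 mean [ 535.5 -421.9  162.5] zmed 162.5 [534.824, -444.868] 212.5659942626953 83.0199966430664 [0.996999979019165, 0.07699999958276749]
 table 4098 mean [ 5.292e+02 -3.750e+01  1.000e-01] zmed 0.0
side
 base 246 mean [ 502.4 -213.2    7.5] zmed 7.5 [514.209, -213.122] 70.16899871826172 65.86699676513672 [0.050999999046325684, -0.9990000128746033]
 tower 0 mean 0 zmed 0
 pad 45 mean [ 511.7 -184.1  123.8] zmed 124.5 [511.038, -187.035] 27.027000427246094 23.009000778198242 [0.11299999803304672, -0.9940000176429749]
 saddle 245 mean [ 393.8 -279.    44.5] zmed 45.2 [389.517, -279.39] 78.85399627685547 63.47999954223633 [0.5070000290870667, 0.8619999885559082]
 orange 0 mean 0 zmed 0
 tab 0 mean 0 zmed 0
 rail 407 mean [ 539.5 -419.4  161.6] zmed 161.7 [533.09, -444.438] 212.71499633789062 85.36000061035156 [0.996999979019165, 0.07199999690055847]
 table 7726 mean [ 5.439e+02 -2.410e+01 -2.000e-01] zmed -0.3
```

View pics/placed.png

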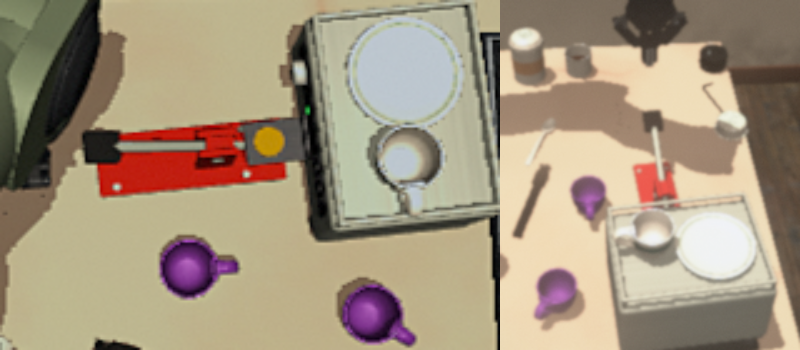

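```bash
python3 - <<'E'
import pickle; from m import *
d=pickle.load(open("v2.pkl","rb")); D=D1/np.linalg.norm(D1); N=np.array([-D[1],D[0]])
G=np.array([524.0,-304.6])
for n,c in d.items():
    P=cloud(c); x,y,z=np.moveaxis(P,-1,0); R=red(c)&(y<-150)&(y>-420)&(x>430)&(x<620)
    show(n+" base",P,R&(z<13)&(z>3)); show("tower",P,R&(z>76)&(z<95))
    q=P[R&(z<13)&(z>3)][:,:2]-G; f=q@D+20; l=q@N
    print(" f",f.min().round(1),f.max().round(1),"l",l.min().round(1),l.max().round(1))
    for a,b in((-105,-60),(-60,-20),(60,95)):
        k=(f>a)&(f<b); print("  l range",a,b,k.sum(),l[k].min().round(1),l[k].max().round(1)) if k.any() else 0
E
```

```text
top base 964 mean [ 513.5 -266.5    8. ] zmed 7.9 [523.105, -279.089] 206.8159942626953 69.39299774169922 [0.08299999684095383, -0.996999979019165]
 tower 155 mean [ 524.7 -305.8   83.8] zmed 83.8 [524.778, -304.888] 40.042999267578125 30.493999481201172 [0.07699999958276749, -0.996999979019165]
 f -108.9 97.8 l -33.6 36.2
  l range -105 -60 232 -33.1 35.3
  l range -60 -20 268 -33.0 35.7
  l range 60 95 85 -33.3 35.9
 side base 301 mean [ 501.3 -221.9    7.6] zmed 7.6 [514.79, -224.403] 92.76000213623047 65.86699676513672 [0.050999999046325684, -0.9990000128746033]
 tower 144 mean [ 522.4 -307.3   83. ] zmed 83.1 [522.352, -304.973] 42.31399917602539 28.961999893188477 [0.08799999952316284, -0.9959999918937683]
 f -107.6 -15.2 l -35.9 30.8
  l range -105 -60 170 -34.6 30.8
  l range -60 -20 113 -35.9 -5.8
```

```bash
cat > p.py <<'E'
from workcell import *; from m import *
D=D1/np.linalg.norm(D1); G=np.array([524.2,-304.6]); O=G-20*D
def pad(q,dz=0):
    a=.45-q; x=20-135*np.cos(a)+6*np.sin(a); return [*(O+x*D),60+135*np.sin(a)+6*np.cos(a)+dz]
def st(t): s=read_state(); print(t,round(s["time"],2),s["eef_pos"].round(1),s["ft_force"].round(1))
def down():
    movel(pad(0,4),max_speed=100); st("above")
    for q in(.12,.25,.37,.48):
        if movel(pad(q),max_speed=40,guard=30): st("GUARD"); break
    st("q.48"); print(movel(pad(.53),max_speed=15,guard=12)); st("end")
def look(n):
    c=camera("top"); P=cloud(c); x,y,z=np.moveaxis(P,-1,0)
    show("orange",P,big(orange(c)&(y<-300)&(z<120)),False); show("rail/plate",P,(y<-370)&(y>-500)&(x>430)&(x<640)&(z>120),False)
    R=red(c)&(y<-150)&(y>-420)&(x>430)&(x<620); show("base",P,R&(z<13)&(z>3)); show("tower",P,R&(z>76)&(z<95)); return c
E
python3 - <<'E'
from p import *
movel(pad(0,60),max_speed=150); down(); c=look("d1"); d=camera("side")
a=cv2.resize(c["image"][150:290,260:460],None,fx=2.5,fy=2.5); b=cv2.resize(d["image"][140:380,230:440],(300,350)); cv2.imwrite("pics/down1.png",np.hstack([a,b]))
E
```

```text
above 13.38 [ 514.9 -186.   128.6] [0.1 0.4 0. ]
q.48 15.7 [ 513.5 -170.    62.2] [ 0.  -4.2  6.2]
True
end 16.07 [ 513.6 -170.1   58. ] [-3.5  1.4 21.3]
 orange 107 mean [ 528.6 -365.2   85.9] zmed 85.7
 rail/plate 3547 mean [ 536.1 -450.4  159.1] zmed 157.2
 base 906 mean [ 513.6 -276.     7.9] zmed 8.0 [523.238, -282.127] 199.58900451660156 68.60099792480469 [0.08399999886751175, -0.9959999918937683]
 tower 159 mean [ 524.2 -306.8   83.7] zmed 83.8 [523.323, -322.328] 77.78199768066406 32.422000885009766 [0.0949999988079071, 0.9950000047683716]
```

View pics/down1.png

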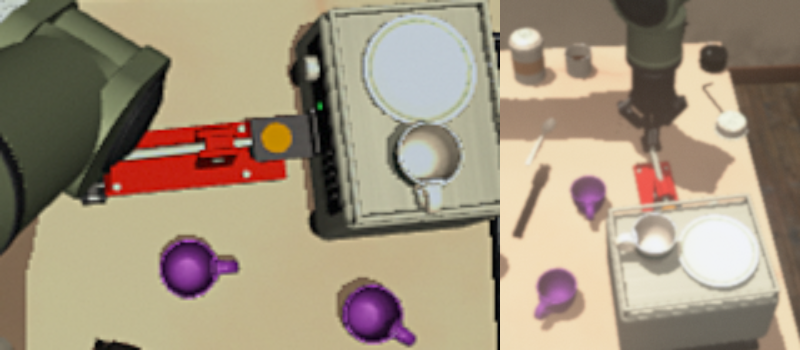

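```bash
python3 - <<'E'
from p import *
for q in(.37,.25,.12,0): movel(pad(q,1),max_speed=40)
movel(pad(0,15),max_speed=60); wait(.7); st("up"); c=look("u"); P=cloud(c)
x,y,z=np.moveaxis(P,-1,0); d=camera("side"); Q=cloud(d); x,y,z=np.moveaxis(Q,-1,0)
show("pad side",Q,(hsv(d)[...,2]<90)&(abs(x-514)<25)&(abs(y+185)<30)&(z>40)&(z<130))
cv2.imwrite("pics/up1.png",np.hstack([cv2.resize(c["image"][150:290,260:460],None,fx=2.5,fy=2.5),cv2.resize(d["image"][140:380,230:440],(300,350))]))
E
```

```text
up 19.62 [ 514.7 -186.1  139.1] [ 0.2 -0.9 -0.1]
 orange 100 mean [ 528.2 -359.6   67.4] zmed 67.7
 rail/plate 3718 mean [ 536.6 -446.7  151.7] zmed 149.8
 base 826 mean [ 513.4 -276.9    8. ] zmed 7.9 [523.241, -279.406] 205.88400268554688 69.2300033569336 [0.07699999958276749, -0.996999979019165]
 tower 154 mean [ 524.8 -305.5   83.9] zmed 84.1 [524.545, -305.058] 39.922000885009766 30.66699981689453 [0.0820000022649765, -0.996999979019165]
 pad side 98 mean [ 509.4 -188.6  122.3] zmed 122.3 [510.374, -186.426] 31.327999114990234 26.881999969482422 [0.06499999761581421, -0.9980000257492065]
```

View pics/up1.png

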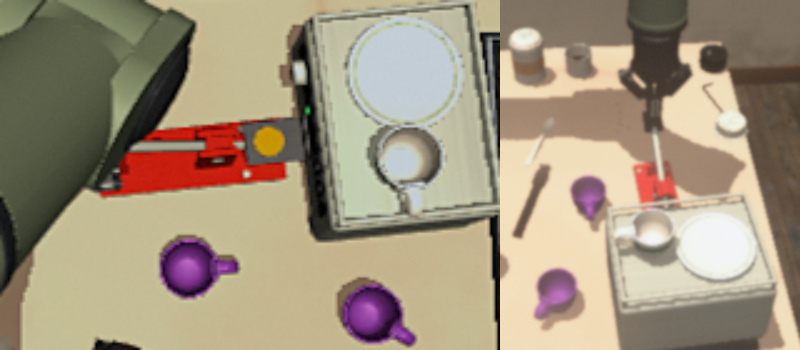

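The picture shows the warmer standing again: the orange mark is back at z 67 (crop pixel 268,140), the lever is up, and the jack has not moved. Next is the final press.

```bash
python3 - <<'E'
from p import *
down(); wait(.7); st("hold"); c=look("d2"); d=camera("side")
cv2.imwrite("pics/down2.png",np.hstack([cv2.resize(c["image"][150:290,260:460],None,fx=2.5,fy=2.5),cv2.resize(d["image"][140:380,230:440],(300,350))]))
s=read_state()["ft_force"][2]; e=read_state()["eef_pos"][2]
if s>12 and e<60: finish_job(); print("done")
E
```

```text
above 19.98 [ 514.4 -186.1  127.8] [-0.  -0.2 -0.2]
q.48 22.31 [ 513.4 -170.    62.2] [-0.  -3.1  6.1]
True
end 22.68 [ 513.6 -170.1   58. ] [-4.7  2.4 21.1]
hold 23.38 [ 513.6 -170.    58.2] [-3.9  1.6 19.3]
 orange 107 mean [ 528.6 -365.2   85.6] zmed 85.5
 rail/plate 3551 mean [ 536.1 -450.5  159.1] zmed 157.1
 base 881 mean [ 513.4 -276.     8.1] zmed 8.1 [523.677, -282.146] 199.76300048828125 69.447998046875 [0.08299999684095383, -0.996999979019165]
 tower 159 mean [ 524.3 -306.6   83.8] zmed 83.9 [523.544, -322.336] 77.69999694824219 32.45100021362305 [0.10199999809265137, 0.9950000047683716]
the job is handed in; nothing more can be done
done
```

View pics/down2.png

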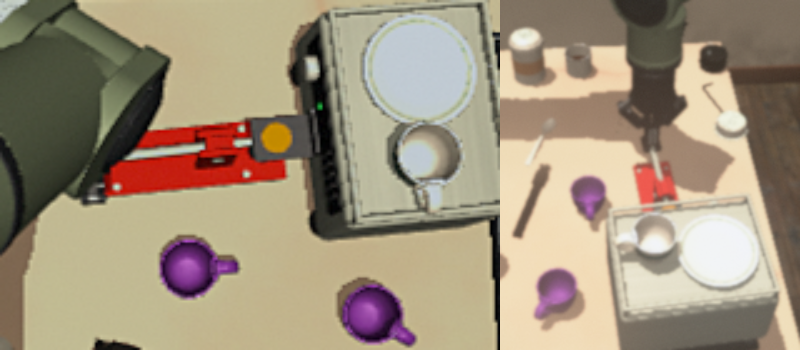

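The job was handed in at about 23 s: the jack stands centred under the tab to within about 2 mm, the trial stroke lifted the warmer and let it stand again, and the lever is now held fully down with the warmer raised and the cup and saucer still on it.

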